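# Lean the bench tablet against the kit carton

## Task

Take the larger of the two tablets out of the white charging dock and lean it on the bench against the front of the long, low cardboard carton so that the screen can be read: lower long edge on the bench, screen facing away from the carton, roughly centred on the carton and square to it, leaning back by about 20 degrees. Leave the small handset in the dock, and do not push the carton out of its place.

Things in the scene. Friction and masses are not known exactly. Their poses are not given: they have to be found in the camera images.
- tablet: larger tablet: flat grey slab 12 mm thick (x), 210 wide (y), 145 tall (z), about 0.45 kg, dark screen on its -x face. Starts upright in one of the dock's two slots, long edge down, screen on the robot's side; lifts straight out. Origin: centre of the lower long edge (its underside), 12 mm above the bench at the start; z runs up the slab, x points out of its back.
- handset: the small handset: a grey slab of the same make, 12 mm thick (x), 85 mm wide (y), 115 mm tall (z), 0.18 kg, upright in the other slot of the dock. Origin: centre of its underside. It stays there.
- dock: white charging dock fixed to the bench: base 150 x 230 mm (x, y), 12 mm thick, with two straight slots along y, 80 mm apart (at x = -40 and +40 mm), each 15 mm wide between 10 mm walls whose tops are 47 mm above the bench. Either slot may hold the tablet. Origin: centre of its underside on the bench.
- carton: the long, low kit carton: full, closed cardboard box 120 mm deep (x), 250 mm wide (y), 80 mm tall, 1.8 kg, standing loose on the bench. Its front, against which the tablet is leaned, is the flat 250 x 80 mm face at x = -60 mm, on the robot's side. Origin: centre of its underside.

How it is judged:
By the outcome, as a careful person would: the job done as asked, in the order asked, and still so for the second after the job is handed in, with the robot touching nothing.
It also fails if it takes over 40 s, if anything falls off the work surface, if the arm or the gripper's body presses on something with over 40 N, if the wrist force passes 120 N, or if a joint passes its speed limit or range.

## Robot

A 6-joint arm with a two-finger parallel gripper is mounted at the origin on the work surface. World frame = base frame: x ahead of the robot, y to its left, z up, the work surface at z = 0. Lengths are in mm, angles in rad, forces in N, time in s.
With the tool pointing down it reaches from about 275 to 1000 mm from the base axis. Payload 8.4 kg.
Tool frame: the origin (TCP) lies between the finger pads; the fingertips stand 22 mm ahead of it and the grasp point (between the pads) lies 3 mm ahead of it (r.nose_length is the z of the fingertips in the tool frame, in mm); z points along the fingers, y is the line along which they close (so a half turn about z gives the same grasp; the last joint's range is limited). The gripper opens to 85 mm and grips with 20 to 120 N. Pads are 22 mm wide; open, the fingers measure 114 mm over their backs; the gripper's body (76 mm by 85 mm) begins 54 mm behind the grasp point. The pads swing forward as they close: fully open they stand 13 mm farther back than shut.
Start: joints at [-1.264, 0.353, 1.633, -0, 1.155, -0.002], TCP at [189.946, -595.44, 253.281] pointing down, gripper open.
Joint ranges: [-2.63, 2.63], [-0.92, 2.1], [0.06, 2.66], [-1.3, 4.44], [0, 2.69], [-3.02, 3.02]. Speed limits (rad/s): [2.22, 2.22, 2.79, 3.14, 3.14, 3.14].

## Interface

Orientations are given as [roll, pitch, yaw] about the fixed x, y, z axes, in that order (R = Rz(yaw) Ry(pitch) Rx(roll)).
In Python, from rig import r gives the robot as it stands.
- The arm moves only by the tool move_tool, called after "Emit:" as a command line: name --argument value ..., lists and objects as JSON in quotes. Schema: {"type":"object","properties":{"offsets":{"type":"array","items":{"type":"object","properties":{"rot":{"type":"array","items":{"type":"number"},"minItems":3,"maxItems":3},"pos":{"type":"array","items":{"type":"number"},"minItems":3,"maxItems":3},"finger_gap":{"type":"number"}},"additionalProperties":false,"required":["finger_gap"]},"minItems":1,"maxItems":5},"squeeze":{"type":"number"},"only":{"type":"string"},"quiet":{"type":"boolean"},"lines":{"type":"string"}},"required":["offsets"],"additionalProperties":false}. offsets is a list of rows, 1 to 5 of them, each an object with the fields rot (a list: a rotation vector rx, ry, rz in units of 0.2 rad), pos (a list: dx, dy, dz in units of 5 mm), finger_gap (the opening from 0.0 (shut) to 1.0 (fully open)); a field left out counts as zero (the opening has to be given); each row shifts and turns the commanded pose from where the row before left it, along the tool's axes as they then stand; what a row does not reach is not made up. A row lasts 1/12 s, in which the tool goes at most 41.7 mm and 0.125 rad, less where a joint would pass 70% of its speed; a pose out of reach is approached as far as the arm can. The fingers move at their own pace and stop on an object; squeeze is the grip in N (left out, the last holds). Time passes only in rows, so rows that do not move let the fingers close. The tool returns the time, the measured TCP pose, the force, the opening and the grip force at its end. only (a regular expression) keeps the lines of the reply that match it, lines (a string "A,B") keeps lines A to B, and quiet returns only ok. Input that does not fit is refused with a message, and nothing moves.
- r.sense(): the state, without advancing time (a new reading comes with each control period).
- r.grab_frame(name): name is "side" or "top" or "wrist"; returns the picture (400x640x3 uint8, red, green, blue); there is no depth.
- r.camera_params(name): a dict with "fx", "fy", "cx", "cy" (pixels), "dist_coeffs" ([k1, k2, p1, p2, k3] as OpenCV has them; the pictures are not rectified), "rvec" (rotation vector, rad) and "tvec" (3), from world to camera coordinates, as OpenCV has them. Camera axes: x right, y down, z forward; pixel columns grow to the right and rows downward; lengths in mm; the calibration is good to about 2 mm. A picture is of the moment at which its call begins: read the wrist's pose just before it. camera_params takes no time and is no camera call; for the wrist camera it gives the pose at the moment of the call.
- r.sign_off(): hands the job in; it is judged then, once.
The state is a dict: "clock": time; "qpos": joint angles; "qvel": joint speeds; "joint_efforts": joint torques, N m; "eef_pos": TCP position; "tcp_rot": TCP orientation; "contact_force": force on the tool from outside, world axes, zero at the start; "wrist_torque": the same for the moment, N m; "opening": opening from 0.0 (shut) to 1.0 (fully open); "grasp_force": force on a finger pad.
Only numpy, scipy, OpenCV 4.12 (cv2) and the standard library are available. Lean on these libraries where they do the work, as an engineer would, in place of code of your own. Each camera call takes 0.05 s, during which the arm holds its last target. There are 200 camera calls.

## Working session

There is one attempt and no reset: what is moved stays moved. The work goes in short steps, Python scripts to look and compute and a tool call to move; the robot and the scene stay as the last step left them, time stands still between calls to the robot, and variables do not carry over. Pictures are saved under pics/ and viewed, at most 10 in all, crops included, and the job is handed in when it is done.

```bash
ls; mkdir -p pics
```

Run:
```python
from rig import r
import cv2
s=r.sense();print(s['clock'],s['eef_pos'],s['tcp_rot'],s['opening'])
for n in ['side','top']:
    cv2.imwrite(f'pics/{n}0.png',cv2.cvtColor(r.grab_frame(n),cv2.COLOR_RGB2BGR)); print(n,r.camera_params(n))
```

```text
pics
rig.py
0.0 [ 189.80206925 -595.00750361  252.56517941] [-3.14021395e+00  1.95046260e-05  3.08819013e-01] 1.001119060434716
side {'fx': 449.9544299660547, 'fy': 449.9544299660547, 'cx': 323.4325324610883, 'cy': 201.38890881802328, 'dist_coeffs': array([-0.1285511,  0.       ,  0.       ,  0.       ,  0.       ]), 'rvec': array([ 2.22565311, -0.10734923,  0.05485185]), 'tvec': array([-565.79717957,   67.81632589,  862.22076319])}
top {'fx': 384.55711780065656, 'fy': 384.55711780065656, 'cx': 323.5147824734957, 'cy': 202.68466178455512, 'dist_coeffs': array([-0.05829588,  0.        ,  0.        ,  0.        ,  0.        ]), 'rvec': array([ 2.11021384, -2.11747371,  0.16065656]), 'tvec': array([  1.49227969, 563.84821011, 791.45592708])}
```

View pics/side0.png

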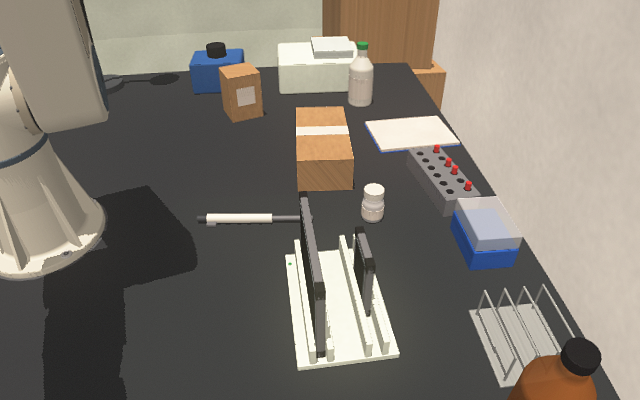

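View pics/top0.png

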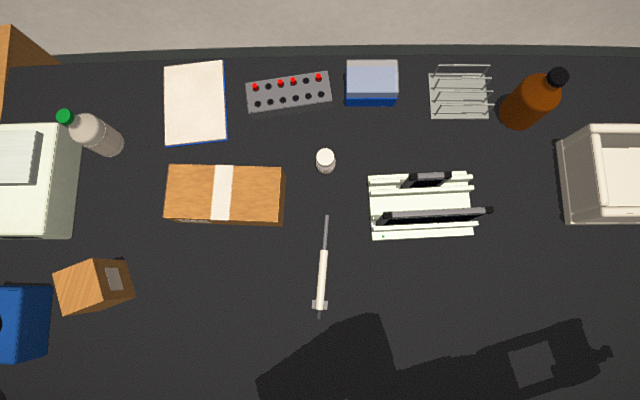

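The top view shows the dock at about (420,205). The tablet is in its near slot, around (430,216), and the handset is in the far slot, around (427,180). The carton is at about (225,195), and a pen at about (322,265) and a bottle at about (325,160) lie between them. I'll enlarge these to read corners.

Run:
```python
import cv2,numpy as np
t=cv2.imread('pics/top0.png');s=cv2.imread('pics/side0.png')
z=lambda im,x,y,w,h,k:cv2.resize(im[y:y+h,x:x+w],None,fx=k,fy=k,interpolation=cv2.INTER_CUBIC)
cv2.imwrite('pics/c1.png',np.vstack([z(t,155,155,145,75,3.5),z(t,360,165,145,80,3.5)]))
cv2.imwrite('pics/c2.png',np.hstack([z(s,275,185,135,190,3),z(s,280,95,90,190,3)]))
```

```text
(no output)
```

View pics/c1.png

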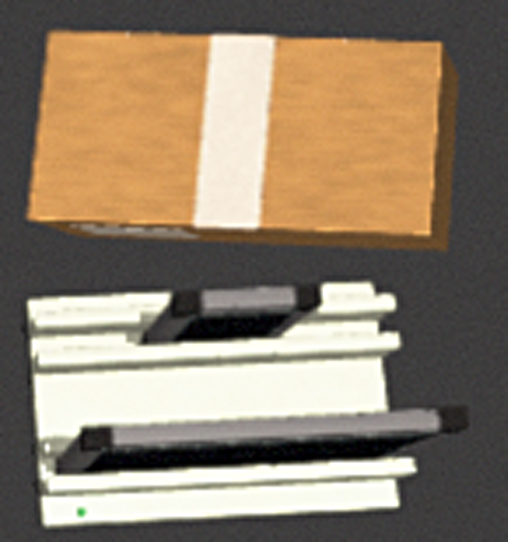

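View pics/c2.png

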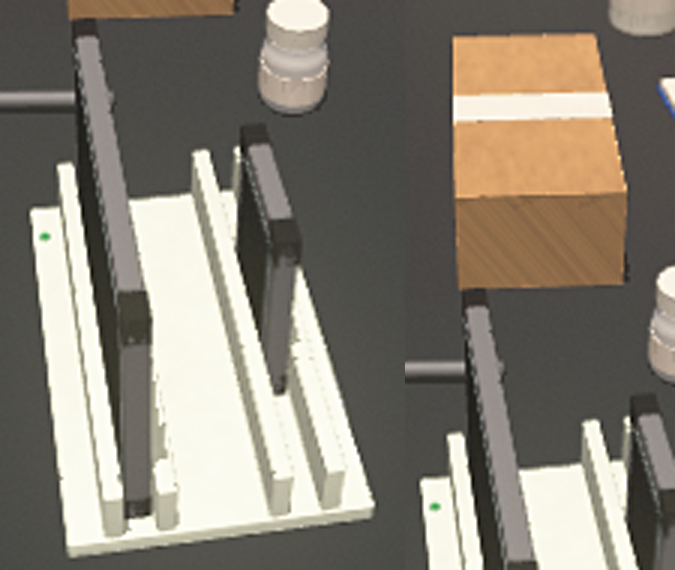

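The crops show the carton's top corners clearly, e.g. top camera (162.7,217.6), (278.4,222.1), (281.3,167.0), (168.7,163.9). The tablet's top edge runs from about (383,215) to (493,209). I'll fit the poses by least squares.

Create h.py:
```python
import numpy as np,cv2
from scipy.optimize import least_squares
def proj(c,P):
    return cv2.projectPoints(np.array(P,float),c['rvec'],c['tvec'],np.array([[c['fx'],0,c['cx']],[0,c['fy'],c['cy']],[0,0,1]]),c['dist_coeffs'])[0][:,0]
def place(p,L):
    c,s=np.cos(p[2]),np.sin(p[2]);L=np.array(L,float)
    return np.c_[p[0]+c*L[:,0]-s*L[:,1],p[1]+s*L[:,0]+c*L[:,1],L[:,2]]
def fit(cams,obs,p0):  # obs: list (cam, local, pix)
    def f(p): return np.concatenate([(proj(cams[c],place(p,[l]))[0]-u) for c,l,u in obs])
    q=least_squares(f,p0,loss='soft_l1');return q.x,f(q.x).reshape(-1,2)
```

Run:
```python
from h import *
from rig import r
np.set_printoptions(precision=2,suppress=True)
C={n:r.camera_params(n) for n in('top','side')}
ca=[('top',(60,125,80),(168.7,163.9)),('top',(60,-125,80),(281.3,167)),('top',(-60,-125,80),(278.4,222.1)),('top',(-60,125,80),(162.7,217.6)),('top',(-60,-125,0),(282.4,226.1)),
('side',(-60,125,80),(296,107.3)),('side',(60,125,80),(343.7,106.3)),('side',(-60,-125,80),(297.7,160)),('side',(60,-125,80),(353.7,159)),('side',(-60,-125,0),(298.7,190)),('side',(60,-125,0),(353,189.7))]
ta=[('top',(6,105,157),(384,212.4)),('top',(-6,105,157),(382.6,218.7)),('top',(6,-105,157),(493.1,205.9)),('top',(-6,-105,157),(493.4,212.1)),
('side',(-6,-105,157),(275+119/3,185+318/3)),('side',(6,-105,157),(275+149/3,185+316/3)),('side',(-6,-105,12),(275+127/3,185+515/3)),('side',(6,-105,12),(275+149/3,185+513/3)),('side',(-6,105,157),(300,192.3)),('side',(6,105,157),(306.7,191.7))]
d=[('side',(-75,115,12),(285,255)),('side',(-75,-115,12),(298,366)),('side',(75,-115,12),(399.3,353.7)),('top',(-75,115,12),(372.3,240.4)),('top',(-75,-115,12),(474,235))]
for n,o,p in(('carton',ca,(550,200,0)),('tablet',ta,(550,-250,0)),('dock',d,(550,-250,0))):
    x,e=fit(C,o,p);print(n,x,'\n',e.T)
    if n=='dock':print(place(x,[(-40,0,0)]))
```

```text
carton [585.44 217.97  -0.04] 
 [[-0.21 -0.37 -0.75 -0.32  0.31 -0.9  -1.14 -1.68  0.06 -1.4  -0.77]
 [-1.17 -1.39 -1.45 -1.   -0.83  0.36  0.17  0.9   0.15  2.02  0.47]]
tablet [ 527.34 -220.65    0.04] 
 [[-1.48  0.38 -0.79 -0.32  0.3  -0.04 -1.27 -0.37 -1.78 -0.97]
 [-1.85 -1.89 -0.88 -0.87  0.66  0.29  1.19  0.86 -0.95 -0.98]]
dock [ 567.38 -219.87    0.05] 
 [[-0.75 -0.95  0.18 -0.24 -0.29]
 [-0.24  0.94 -0.17 -1.32 -1.34]]
[[ 527.43 -221.75    0.  ]]
```

Add to h.py:
```python
from scipy.spatial.transform import Rotation as R
def go(pos,Rt):
    from rig import r
    np.set_printoptions(precision=4,suppress=True)
    s=r.sense();Rc=R.from_euler('xyz',s['tcp_rot'])
    print('t',s['clock'],'pos',s['eef_pos'],'rpy',s['tcp_rot'])
    print('rotvec(tool)',(Rc.inv()*Rt).as_rotvec(),'d(tool)',Rc.inv().apply(np.array(pos)-s['eef_pos']),'d(target axes)',Rt.inv().apply(np.array(pos)-s['eef_pos']))
def grip(th,tilt=0): return R.from_euler('xyz',[np.pi,0,np.pi/2+th])*R.from_rotvec([tilt,0,0])
```

```bash
python3 -c "
from h import *
go((527.4,-221,250),grip(.045))"
```

```text
t 0.1 pos [ 189.8119 -595.0484  252.6122] rpy [-3.1403  0.      0.3088]
rotvec(tool) [-0.0011 -0.0008 -1.307 ] d(tool) [ 435.2934 -253.7633    2.931 ] d(target axes) [358.4834 354.0729   2.6122]
```
Rotate during translation: 11 rows. Do 5 rows: rz -.12, and translation in tool axes... first 5 rows: dx 30 dy 0 -> just check after. Better direction: straight path avg. Tool rotates to yaw .31→1.6; world direction is atan2(374,337)=.837. In tool frame at yaw ψ the direction angle = with dy sign flipped: dx=d cos(.837-ψ), dy=-d sin(.837-ψ). Rows: ψ=.31,.43,.55,.67,.79: dx≈34,37,38,39,40 dy -20,-16,-11,-6,-2. d=40.

Units first: shifts go in units of 5 mm and turns go in units of 0.2 rad. So 38 mm is 7.6, 37 mm is 7.4, -0.12 rad is -0.6.

Emit:
move_tool --offsets '[{"rot":[0,0,-0.6],"pos":[6.4,-3.8,0],"finger_gap":1},{"rot":[0,0,-0.6],"pos":[6.8,-2.8,0],"finger_gap":1},{"rot":[0,0,-0.6],"pos":[7.2,-2,0],"finger_gap":1},{"rot":[0,0,-0.6],"pos":[7.4,-1.2,0],"finger_gap":1},{"rot":[0,0,-0.6],"pos":[7.6,-0.4,0],"finger_gap":1}]'

```text
clock: 0.52
eef_pos: [316.6, -456.0, 253.0]
tcp_rot: [-3.141, -0.0, 0.914]
contact_force: [0.5, 0.5, 0.9]
opening: 1.003
grasp_force: 0.0
```

Emit:
move_tool --offsets '[{"rot":[0,0,-0.6],"pos":[7.4,0.8,0],"finger_gap":1},{"rot":[0,0,-0.6],"pos":[7.4,1.6,0],"finger_gap":1},{"rot":[0,0,-0.6],"pos":[7.2,2.4,0],"finger_gap":1},{"rot":[0,0,-0.6],"pos":[6.8,3.4,0],"finger_gap":1},{"rot":[0,0,-0.6],"pos":[6,4,0],"finger_gap":1}]'

```text
clock: 0.93
eef_pos: [445.8, -320.1, 253.1]
tcp_rot: [-3.141, -0.0, 1.515]
contact_force: [1.1, -0.4, -0.0]
opening: 1.003
grasp_force: 0.0
```

```bash
python3 -c "
from h import *
go((527.4,-221,250),grip(.045))"
```

```text
t 0.9333 pos [ 445.7964 -320.0719  253.1139] rpy [-3.1413 -0.0003  1.5148]
rotvec(tool) [-0.0003 -0.0003 -0.101 ] d(tool) [103.4834  75.931    3.1227] d(target axes) [95.3007 85.9777  3.1139]
```

In the tool's units: 33 mm is 6.6, 29 mm is 5.8, -0.1 rad is -0.5.

Emit:
move_tool --offsets '[{"rot":[0,0,-0.5],"finger_gap":1},{"pos":[6.6,5.8,0],"finger_gap":1},{"pos":[6.6,5.8,0],"finger_gap":1},{"pos":[5.8,5.6,0],"finger_gap":1},{"finger_gap":1}]'

```text
clock: 1.35
eef_pos: [528.1, -222.6, 253.2]
tcp_rot: [3.14, -0.002, 1.612]
contact_force: [-0.0, -0.5, -0.4]
opening: 0.997
grasp_force: 0.0
```

Run:
```python
from h import *
from rig import r
go((527.4,-221,250),grip(.045))
c=r.camera_params('wrist');im=cv2.cvtColor(r.grab_frame('wrist'),cv2.COLOR_RGB2BGR)
print(proj(c,place((527.4,-221,.045),[(-6,105,157),(6,105,157),(-6,-105,157),(6,-105,157)])))
cv2.imwrite('pics/w1.png',im)
```

```text
t 1.35 pos [ 528.0804 -222.5889  253.1708] rpy [ 3.1396 -0.0017  1.6121]
rotvec(tool) [ 0.002  -0.0017 -0.0037] d(tool) [ 1.6103 -0.6206  3.1723] d(target axes) [ 1.6179 -0.6082  3.1708]
[[308.1612  50.0412]
 [327.5754  49.9574]
 [312.0056 335.8659]
 [326.9475 335.7931]]
```

View pics/w1.png

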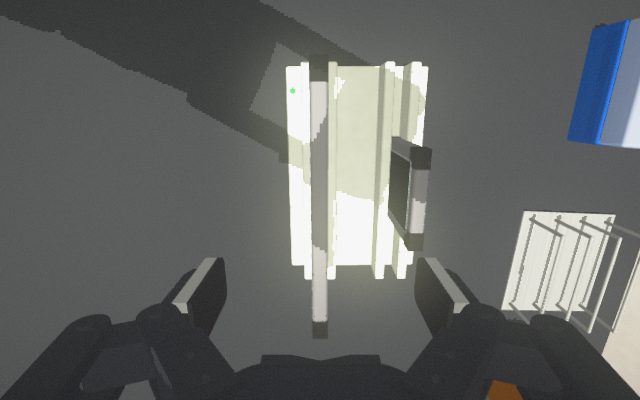

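The wrist view shows the tablet's top edge from (318,54) to (320,338), within about 3 px of the prediction and midway between the fingers. I'll descend and grip.

In the tool's units: 32 mm is 6.4, 5 mm is 1.

Emit:
move_tool --offsets '[{"pos":[0,0,6.4],"finger_gap":1},{"pos":[0,0,6.4],"finger_gap":1},{"pos":[0,0,5.6],"finger_gap":1},{"pos":[0,0,3.6],"finger_gap":1},{"pos":[0,0,1],"finger_gap":1}]' --squeeze 70

```text
clock: 1.82
eef_pos: [521.6, -227.1, 134.9]
tcp_rot: [-3.136, -0.002, 1.608]
contact_force: [-0.5, 0.2, 0.2]
opening: 0.999
grasp_force: 0.0
```

Emit:
move_tool --offsets '[{"finger_gap":0},{"finger_gap":0},{"finger_gap":0},{"finger_gap":0},{"finger_gap":0}]' --squeeze 70

```text
clock: 2.23
eef_pos: [525.0, -227.6, 139.5]
tcp_rot: [3.14, 0.001, 1.609]
contact_force: [1.3, 0.6, 0.1]
opening: 0.301
grasp_force: 0.0
```

Emit:
move_tool --offsets '[{"finger_gap":0},{"finger_gap":0},{"finger_gap":0}]'

```text
clock: 2.48
eef_pos: [525.5, -227.5, 139.3]
tcp_rot: [3.139, 0.001, 1.609]
contact_force: [1.8, 0.3, 6.4]
opening: 0.131
grasp_force: 69.4
```

Gripped at 69 N with the opening at 0.13, about the 12 mm expected. Lifting straight out.

Emit:
move_tool --offsets '[{"pos":[0,0,-2],"finger_gap":0},{"pos":[0,0,-3],"finger_gap":0},{"pos":[0,0,-4],"finger_gap":0},{"pos":[0,0,-5],"finger_gap":0},{"pos":[0,0,-4],"finger_gap":0}]'

```text
clock: 2.9
eef_pos: [523.5, -226.8, 229.1]
tcp_rot: [-3.139, -0.001, 1.609]
contact_force: [0.1, 0.6, -3.0]
opening: 0.132
grasp_force: 69.4
```

Emit:
move_tool --offsets '[{"pos":[0,0,-3],"finger_gap":0},{"pos":[0,0,-1],"finger_gap":0},{"finger_gap":0}]'

```text
clock: 3.15
eef_pos: [524.3, -227.2, 249.1]
tcp_rot: [3.141, 0.0, 1.609]
contact_force: [-0.1, 0.1, -4.9]
opening: 0.131
grasp_force: 69.4
```

Run:
```python
from h import *
from rig import r
for n in('side','wrist'):
    im=cv2.cvtColor(r.grab_frame(n),cv2.COLOR_RGB2BGR);cv2.imwrite(f'pics/{n}2.png',im)
a=cv2.imread('pics/side2.png');b=cv2.imread('pics/wrist2.png')
cv2.imwrite('pics/l2.png',np.hstack([a[20:400,180:440],b[:380,170:470]]))
```

```text
(no output)
```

View pics/l2.png

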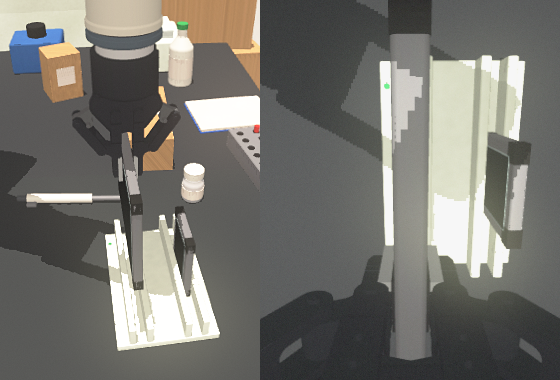

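The tablet is held clear and upright, and the handset stays in the dock. Next I'll work out the placing pose.

Add to h.py:
```python
def tgt(gap=3,dz=0,car=(585.4,218,-.04),off=4.5):
    x=-60-80*np.tan(.349)-gap+127.3*np.sin(.349)-6*np.cos(.349)
    return place(car,[(x,-off,121.7+dz)])[0]
```

```bash
python3 -c "
from h import *
print(tgt())
go(tgt(dz=80),grip(-.04,.349))"
```

```text
[531.04476026 215.67176751 121.7       ]
t 3.25 pos [ 523.5288 -226.869   247.1444] rpy [-3.1397 -0.0009  1.6088]
rotvec(tool) [0.3469 0.0128 0.0773] d(tool) [441.8972  24.3913  45.7811] d(target axes) [442.4873   5.9672  46.1883]
```

In the tool's units: 35 mm is 7, 10 mm is 2, 0.04 rad is 0.2.

Emit:
move_tool --offsets '[{"rot":[0,0,0.2],"pos":[2,0,0],"finger_gap":0},{"rot":[0,0,0.185],"pos":[4,0,0],"finger_gap":0},{"pos":[6,0,0],"finger_gap":0},{"pos":[7,-0.4,0],"finger_gap":0},{"pos":[7,-0.4,0],"finger_gap":0}]'

```text
clock: 3.67
eef_pos: [522.7, -96.0, 246.5]
tcp_rot: [-3.138, -0.0, 1.53]
contact_force: [0.8, 0.4, -3.7]
opening: 0.134
grasp_force: 69.2
```

Emit:
move_tool --offsets '[{"pos":[7,-0.4,0],"finger_gap":0},{"pos":[7,-0.4,0],"finger_gap":0},{"pos":[7,-0.4,0],"finger_gap":0},{"pos":[7,0,0],"finger_gap":0},{"pos":[7,0,0],"finger_gap":0}]'

```text
clock: 4.08
eef_pos: [523.4, 79.5, 246.7]
tcp_rot: [-3.139, 0.001, 1.532]
contact_force: [0.3, -0.4, -4.0]
opening: 0.131
grasp_force: 69.2
```

Emit:
move_tool --offsets '[{"pos":[7,0,0],"finger_gap":0},{"pos":[7,0,0],"finger_gap":0},{"pos":[6,0,0],"finger_gap":0},{"pos":[4.4,0,0],"finger_gap":0},{"pos":[2,0,0],"finger_gap":0}]'

```text
clock: 4.5
eef_pos: [528.9, 212.4, 246.5]
tcp_rot: [-3.139, 0.0, 1.534]
contact_force: [-0.6, -1.4, -4.2]
opening: 0.127
grasp_force: 69.3
```

Emit:
move_tool --offsets '[{"rot":[0.435,0,0],"finger_gap":0},{"rot":[0.435,0,0],"finger_gap":0},{"rot":[0.435,0,0],"finger_gap":0},{"rot":[0.43,0,0],"finger_gap":0},{"finger_gap":0}]'

```text
clock: 4.92
eef_pos: [530.7, 208.9, 245.6]
tcp_rot: [-2.788, 0.002, 1.531]
contact_force: [0.8, -0.7, -4.3]
opening: 0.129
grasp_force: 69.8
```

```bash
python3 -c "
from h import *
go(tgt(dz=80),grip(-.04,.349))"
```

```text
t 4.9167 pos [530.6586 208.8639 245.5887] rpy [-2.7879  0.0015  1.5306]
rotvec(tool) [-0.0047  0.0014 -0.0007] d(tool) [ 6.8839 15.3024 41.1237] d(target axes) [ 6.8179 15.1148 41.204 ]
```

In the tool's units: 22 mm is 4.4, 20 mm is 4.

Emit:
move_tool --offsets '[{"pos":[0.6,1.6,4.4],"finger_gap":0},{"pos":[0.8,1.6,4.4],"finger_gap":0},{"pos":[0,1.6,4.4],"finger_gap":0},{"pos":[0,1.4,4],"finger_gap":0},{"pos":[0,1.2,3],"finger_gap":0}]'

```text
clock: 5.33
eef_pos: [529.4, 216.0, 138.2]
tcp_rot: [-2.795, 0.001, 1.532]
contact_force: [0.4, 1.2, -3.8]
opening: 0.13
grasp_force: 70.0
```

Emit:
move_tool --offsets '[{"finger_gap":0},{"finger_gap":0},{"finger_gap":0}]'

```text
clock: 5.58
eef_pos: [530.9, 216.8, 141.5]
tcp_rot: [-2.796, -0.0, 1.532]
contact_force: [-0.1, 0.9, -4.0]
opening: 0.131
grasp_force: 69.8
```

Run:
```python
from h import *
from rig import r
go(tgt(),grip(-.04,.349))
a,b=[cv2.cvtColor(r.grab_frame(n),cv2.COLOR_RGB2BGR) for n in('side','top')]
cv2.imwrite('pics/p3.png',np.hstack([cv2.resize(a[80:230,230:380],None,fx=2.6,fy=2.6,interpolation=2),cv2.resize(b[120:270,140:300],None,fx=2.6,fy=2.6,interpolation=2)])[:, :800])
```

```text
t 5.5833 pos [530.9196 216.7647 141.4849] rpy [-2.7962 -0.0002  1.5317]
rotvec(tool) [0.0036 0.0001 0.0009] d(tool) [-1.0907  6.8565 18.5594] d(target axes) [-1.087   6.9242 18.5345]
```

View pics/p3.png

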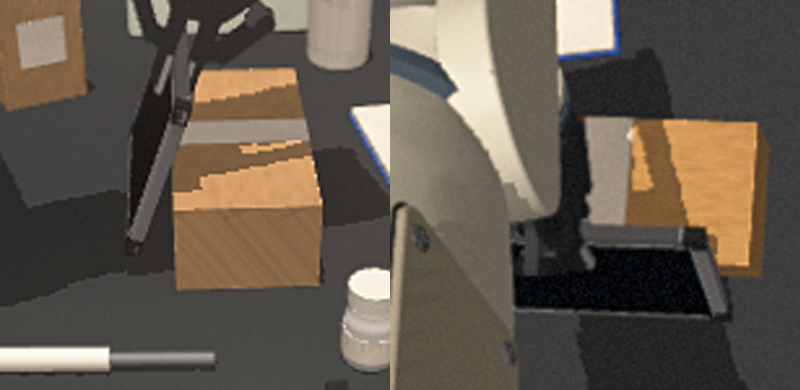

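The tablet is tilted parallel to the carton's front and about 20 mm above the bench. The carton hasn't moved, and the ends look centred. I'll lower it with force checks.

In the tool's units: 5 mm is 1, 2 mm is 0.4.

Emit:
move_tool --offsets '[{"pos":[0,0.4,1],"finger_gap":0},{"pos":[0,0.4,1],"finger_gap":0},{"pos":[0,0.2,0.8],"finger_gap":0},{"finger_gap":0}]'

```text
clock: 6.02
eef_pos: [530.0, 216.6, 124.8]
tcp_rot: [-2.793, 0.001, 1.532]
contact_force: [-0.4, -0.3, -3.9]
opening: 0.127
grasp_force: 69.7
```

Emit:
move_tool --offsets '[{"pos":[0,0.12,0.3],"finger_gap":0},{"finger_gap":0}]'

```text
clock: 6.18
eef_pos: [530.5, 216.8, 123.9]
tcp_rot: [-2.794, 0.0, 1.532]
contact_force: [0.2, -0.3, -4.7]
opening: 0.132
grasp_force: 70.0
```

In the tool's units: 1.4 mm is 0.28, 0.5 mm is 0.1.

Emit:
move_tool --offsets '[{"pos":[0,0.1,0.28],"finger_gap":0},{"finger_gap":0}]'

```text
clock: 6.35
eef_pos: [530.6, 216.8, 122.6]
tcp_rot: [-2.794, -0.0, 1.532]
contact_force: [-0.1, -0.1, -4.1]
opening: 0.13
grasp_force: 70.0
```

Emit:
move_tool --offsets '[{"pos":[0,0.1,0.28],"finger_gap":0},{"finger_gap":0}]'

```text
clock: 6.52
eef_pos: [530.9, 217.0, 121.9]
tcp_rot: [-2.795, -0.0, 1.532]
contact_force: [0.6, 0.8, 1.5]
opening: 0.13
grasp_force: 70.8
```

It's touching the bench. Releasing gently.

Emit:
move_tool --offsets '[{"finger_gap":0.18},{"finger_gap":0.22},{"finger_gap":0.28},{"finger_gap":0.32},{"finger_gap":0.32}]'

```text
clock: 6.93
eef_pos: [530.5, 216.8, 121.3]
tcp_rot: [-2.794, 0.0, 1.532]
contact_force: [0.1, -0.6, -1.0]
opening: 0.32
grasp_force: 0.0
```

Run:
```python
from h import *
from rig import r
a,b=[cv2.cvtColor(r.grab_frame(n),cv2.COLOR_RGB2BGR) for n in('side','wrist')]
cv2.imwrite('pics/p4.png',np.hstack([cv2.resize(a[80:230,230:380],None,fx=2.6,fy=2.6,interpolation=2),cv2.resize(b,None,fx=.6,fy=.975)])[:, :780])
```

```text
(no output)
```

View pics/p4.png

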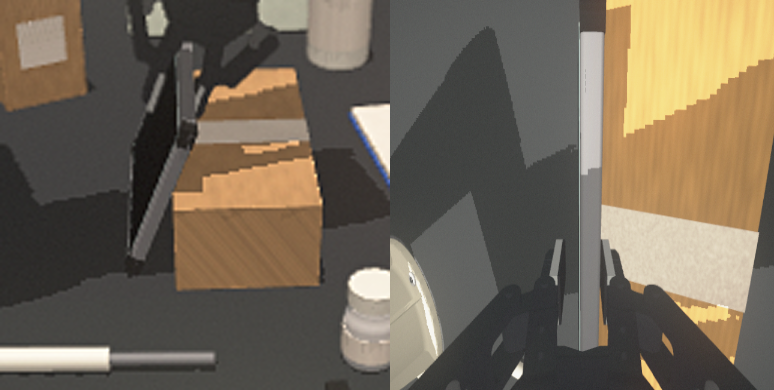

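The tablet is free and resting back towards the carton, with gaps on both sides of the pads. Withdrawing along the slab.

Emit:
move_tool --offsets '[{"pos":[0,0,-1.2],"finger_gap":0.32},{"pos":[0,0,-2],"finger_gap":0.32},{"pos":[0,0,-3],"finger_gap":0.32},{"pos":[0,0,-4],"finger_gap":0.32},{"pos":[0,0,-6],"finger_gap":0.32}]'

```text
clock: 7.45
eef_pos: [557.3, 215.4, 197.5]
tcp_rot: [-2.792, 0.001, 1.532]
contact_force: [0.4, -0.5, 0.8]
opening: 0.323
grasp_force: 0.0
```

Emit:
move_tool --offsets '[{"pos":[0,0,-7],"finger_gap":0.32},{"pos":[-6,0,-4],"finger_gap":0.32},{"pos":[-8,0,0],"finger_gap":0.32},{"pos":[-8,0,0],"finger_gap":0.32},{"pos":[-8,0,0],"finger_gap":0.32}]'

```text
clock: 7.87
eef_pos: [571.4, 63.7, 250.8]
tcp_rot: [-2.797, -0.0, 1.533]
contact_force: [0.3, -0.1, -1.2]
opening: 0.322
grasp_force: 0.0
```

Emit:
move_tool --offsets '[{"pos":[-8,0,0],"finger_gap":0.32},{"pos":[-8,0,0],"finger_gap":0.32},{"pos":[-8,0,0],"finger_gap":0.32},{"pos":[-4,0,0],"finger_gap":0.32},{"finger_gap":0.32}]'

```text
clock: 8.28
eef_pos: [565.5, -79.1, 250.3]
tcp_rot: [-2.796, 0.002, 1.528]
contact_force: [-0.4, 0.9, 0.3]
opening: 0.321
grasp_force: 0.0
```

Run:
```python
from h import *
from rig import r
a,b=[cv2.cvtColor(r.grab_frame(n),cv2.COLOR_RGB2BGR) for n in('side','top')]
cv2.imwrite('pics/p5.png',np.hstack([cv2.resize(a[80:230,230:380],None,fx=2.6,fy=2.6,interpolation=2),cv2.resize(b[120:270,140:300],None,fx=2.6,fy=2.6,interpolation=2)])[:, :800])
```

```text
(no output)
```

View pics/p5.png

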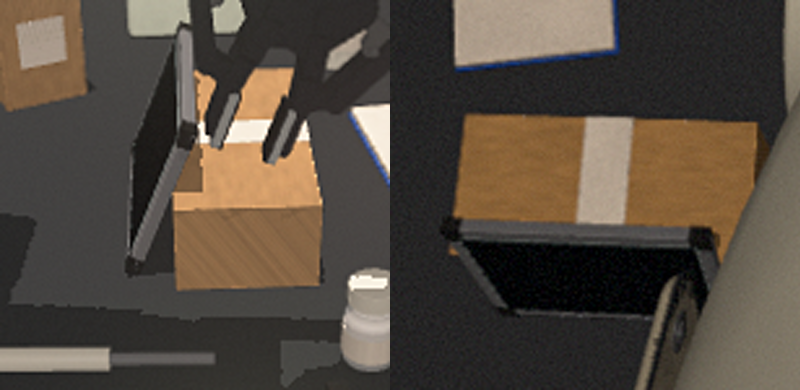

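The tablet leans on the carton's front with the screen facing out, and the gripper is clear. A quick numerical check of the lean and centring from the corners.

Run:
```python
from h import *
from rig import r
np.set_printoptions(precision=3,suppress=True)
C={n:r.camera_params(n) for n in('top','side')}
T=lambda x,y:((x-390)/2.6+140,y/2.6+120); S=lambda x,y:(x/2.6+230,y/2.6+80)
# local: front (-6) / back (6) faces
obs=[('top',(6,105,145),T(447,220)),('top',(6,-105,145),T(712,229)),('top',(-6,-105,145),T(712,248)),('top',(-6,105,145),T(445,238)),('top',(-6,105,0),T(503,313)),
('side',(-6,105,145),S(177,28)),('side',(-6,-105,145),S(177,146)),('side',(6,-105,145),S(195,146)),('side',(-6,-105,0),S(127,271)),('side',(6,-105,0),S(140,271))]
def P(p,l):
    v=R.from_euler('zy',[p[2],p[3]]).apply(l); return v+[p[0],p[1],6*np.sin(p[3])]
f=lambda p:np.concatenate([proj(C[c],[P(p,l)])[0]-u for c,l,u in obs])
q=least_squares(f,(490,218,0,.35),loss='soft_l1');print(q.x,np.degrees(q.x[2:]));print(f(q.x).reshape(-1,2).T)
c=place((585.4,218,-.04),[(0,0,0)])[0];d=q.x[:2]-c[:2];print('y off',d@[np.sin(.04),np.cos(.04)])
# carton now vs before
print(r.sense()['clock'])
```

```text
[488.346 218.226  -0.034   0.343] [-1.933 19.661]
[[-0.301  0.759  0.031 -1.028  1.206 -1.508  0.158 -1.128 -0.854 -0.604]
 [ 0.186 -0.751 -2.703 -1.517 -0.155 -1.65  -6.057 -4.467  2.056  3.364]]
y off -3.6549385052760606
8.3833
```

The fit gives a lean of about 20° and a yaw within 0.5° of the carton, centred to about 4 mm. The carton's near front corner is still at side-camera (297,160), the same as before.

```bash
python3 -c "
from rig import r
print(r.sign_off())"
```

```text
the job is handed in; nothing more can be done
None
```

The larger tablet is leaning against the carton's front with its screen facing out, at about 20° by camera fit and centred to about 4 mm; the carton did not move, the handset is still in the dock, and I handed the job in at about 8.4 s (no verdict was returned).

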